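# Shut the guard and start the clockmaker's lathe

## Task

An arbor is chucked in the bench lathe and ready to run: with the fingertips push the yellow-framed chuck guard fully down, then press the black mains rocker on the control box over to on (the end with the white line), and then push the green start button right in and let it come out again. Leave the red stop, the grey direction rocker and the speed knob as they are, and do not pick up or disturb anything else on the bench.

Things in the scene. Friction and masses are not known exactly. Their poses are not given: they have to be found in the camera images.
- turning_lathe: clockmaker's bench lathe, fixed, spindle along y 135 mm up, headstock (171 mm high) to the worker's left, tailstock right, motor behind on the left (112 mm high). Origin under its round foot; x away from the worker, z up. A clear hood in a yellow frame, the chuck guard, is hinged over the collet
- guard_hinge (a point): middle of the chuck guard's hinge line, at the rear of the lathe, 185 mm above the bench; never moves. Axes as the lathe's: x away from the worker, y along the hinge line, z up
- guard_push (a point): on the outer face of the guard's flat top plate, 80 mm from the hinge line, middle of its width; moves with the guard. The plate is 100 mm wide along y and reaches 100 mm from the hinge line towards the worker when shut, outer face 4 mm above it; a 55 mm skirt with a black ball knob hangs from its front edge. Axes as guard_hinge when shut (z out of the face), turning with the guard
- guard (a joint): angle of the guard, rad: 0 = fully down on its stop, grows as it stands open (up to 1.25), turning about guard_hinge's y axis so that the front edge rises. A stiff friction hinge: it stays where it is left and takes about 2 N at guard_push to close
- control_box: grey lathe control box, fast, 152 x 230 mm; panel on top slopes 0.2 rad down towards the worker, 61 mm high at the front, 91 mm at the back. Origin under its centre, x away from the worker, y to the worker's left. On the panel from left to right: black mains rocker, grey direction rocker, black speed knob, green start button (far) above red stop mushroom (near)
- mains_pivot (a point): pivot of the black mains rocker, 8 mm out from the panel; never moves. Axes: x up the sloping panel (away from the worker), y to the worker's left along it, z square out of it. Rocker 28 mm wide, 48 mm long up the panel, with a V top: two flat halves, 24 mm long, meeting 3 mm out from the pivot. Off: near half (white dot) parallel to the panel, far half (white line) raised 0.4 rad
- mains_far_end (a point): on the top face of the mains rocker's far half (white line), 15 mm from the pivot: the place to press; moves with the rocker, about 6 mm down as it is switched on, till that half lies parallel to the panel. A tip pressing here must not reach over the near half, which rises. Bezel round the rocker 4 mm high
- mains (a joint): mains rocker, rad: 0 = off, 0.4 = on (far half with the white line down). Stays where it is left, so press it right over; takes about 4 N at mains_far_end
- start_top (a point): centre of the top face of the green start button, 28 mm across, in a black collar 44 mm across that is 12 mm high; the top stands 22 mm out from the panel; moves with the button. Axes: x up the sloping panel (away from the worker), y to the worker's left along it, z square out of it
- start (a joint): start button, m: 0 = out, 0.006 = fully in; spring return, about 5 N fully in
- stop_top (a point): centre of the top of the red stop mushroom, 38 mm across, 29 mm out from the panel; not to be pressed
- stop (a joint): stop button, m: 0 = out, 0.005 = in
- direction_far_end (a point): on the raised far half of the grey direction rocker, same build as the mains rocker and 54 mm to the right of it; not to be switched
- direction (a joint): direction rocker, rad: 0 = forward as it stands (near half down), 0.4 = reverse
- speed_mark (a point): outer end of the white pointer on the speed knob, 12 mm from its axis and 25 mm out from the panel; the knob is 36 mm across, half-way between direction rocker and start/stop column; not to be turned
- enamel_tray: shallow white enamel tray with blue rim, chipped, 150 x 210 x 22 mm; origin under its centre; a bystander
- brass_wheel: toothed brass dial train wheel, 64 mm across, 4 mm thick with an 18 mm arbor, lying flat in the tray; origin under its centre; a bystander
- bell_hammer: polished nickel bell hammer, 105 mm long, 26 mm wide and 18 mm high, lying in the tray; origin under its middle; a bystander
- movement_stand: dark walnut movement stand with a brass clock movement on top, 130 x 100 mm and 185 mm high, beside the lathe; origin under its centre; a bystander
- loupe: black eye loupe, 36 mm across, 30 mm high; origin under its centre; a bystander
- screwdriver: small steel and brass screwdriver, 125 mm long, 12 mm high, lying on the bench between the control box and the tray; origin under its middle, x along it; a bystander
- collet_block: pale wooden block with eight upright steel collets, 70 x 110 mm, 51 mm high, beside the lathe; origin under its centre; a bystander
- oil_cup: small brass oil cup, 36 mm across, 34 mm high; origin under its centre; a bystander

How it is judged:
By the outcome, as a careful person would: the job done as asked, in the order asked, and still so for the second after the job is handed in, with the robot touching nothing.
It also fails if it takes over 48 s, if anything falls off the work surface, if the arm or the gripper's body presses on something with over 40 N, if the wrist force passes 120 N, or if a joint passes its speed limit or range.

## Robot

A 7-joint arm with a two-finger parallel gripper is mounted at the origin on the work surface. World frame = base frame: x ahead of the robot, y to its left, z up, the work surface at z = 0. Lengths are in mm, angles in rad, forces in N, time in s.
With the tool pointing down it reaches from about 400 to 875 mm from the base axis. Payload 4.4 kg.
Tool frame: the origin (TCP) lies at the very end of the fingers, on their centre line; the grasp point (between the pads) lies 19 mm behind it; y points along the fingers, x is the direction in which the jaws open and shut, and the axes are right-handed (so a half turn about y gives the same grasp; the last joint's range is limited). The gripper opens to 85 mm and grips with 20 to 120 N. Pads are 22 mm wide; open, the fingers measure 114 mm over their backs; the gripper's body (76 mm by 85 mm) begins 54 mm behind the grasp point. The pads swing forward as they close: fully open they stand 13 mm farther back than shut.
Start: joints at [-1.384, 0.628, 0.038, 1.517, -0.027, 0.996, -0.02], TCP at [162.55, 629.361, 231.313] pointing down, gripper open.
Joint ranges: [-3.06, 3.06], [-0.37, 2.12], [-1.25, 1.32], [0.18, 2.47], [-1.1, 4.24], [0.23, 1.98], [-2.94, 2.94]. Speed limits (rad/s): [2.57, 2.57, 3.14, 3.14, 3.14, 3.14, 3.14].

## Interface

Orientations are given as [roll, pitch, yaw] about the fixed x, y, z axes, in that order (R = Rz(yaw) Ry(pitch) Rx(roll)).
In Python, from cell import ctrl, get_image, nets gives the robot as it stands. The module is installed in compiled form; this text tells all that it offers.
- The arm moves only by the tool step_arm, never from a script. Its argument "moves" is text: rows parted by semicolons, each of 7 numbers parted by spaces: the shift along the tool's x, y, z normalised to -1 to 1, where 1 is 0.05 m, then the turn, a rotation vector about the tool's x, y, z normalised to -1 to 1, where 1 is 0.12 rad, then the opening, from 0 (shut) to 1 (fully open). A call has 1 to 20 rows; each row shifts and turns the commanded pose from where the row before left it, along the tool's axes as they then stand; what a row does not reach is not made up. A row lasts 1/10 s, in which the tool goes at most 50 mm and 8.59 degrees, less where a joint would pass 70% of its speed; a pose out of reach is approached as far as the arm can. A call with a number of a shift or a turn outside -1 to 1 is refused whole. A call with a gripper value outside its range is refused whole. The fingers move at their own pace and stop on an object; the grip force is fixed at half the most. Time passes only in rows, so rows that do not move let the fingers close. It gives the time, the measured TCP pose, the force and the opening at its end, in the units of the state.
- ctrl.read_state(): the state, without advancing time (a new reading comes with each control period).
- get_image(name): name is "scene" or "side" or "wrist"; returns a dict with "color" (420x560x3 uint8, blue, green, red), "vertical_fov" (degrees; the focal length in pixels is half the picture's height over the tangent of half this angle, whatever the lens; pixels are square), "cx", "cy" (the principal point, pixels), "R" (3x3) and "t" (3): a world point X has camera coordinates R X + t; the wrist camera has in their place "T_tool_cam" (4x4, takes a point from camera to tool coordinates, whose origin is the TCP and whose axes are the tool frame's). Camera axes: x right, y down, z forward; pixel columns grow to the right and rows downward; lengths in mm; the calibration is good to about 2 mm. A picture is of the moment at which its call begins: read the wrist's pose just before it. There is no depth.
- ctrl.finish_job(): hands the job in, once; it reports no verdict.
Trained networks look in a picture, given as the dict that the camera call returned (one of the last four; its "shot" number tells which), for a name from the list of things; names that differ only in an ending like _2 or _b are one class to them, and where a whole thing is asked for, a point or a joint stands for the part that bears it (a point fixed in the world has none). Each returns a list of dicts, best first, with "conf" (0 to 1); they miss things now and then, are a little off and sometimes report something else, mostly with a low value. They report only what shows in the picture. A call takes as long as a camera call.
- nets.find_in(picture, target): "position" ([x, y, z] in mm, in world coordinates, good to about 4 mm: the middle of the surface that is visible of it).
- nets.cut_out(picture, target): "pixels" (420x560 bool, what is visible of it).
- nets.place_of(picture, target): "position" ([x, y, z] in mm, in world coordinates, good to about 4 mm: a listed point, or the origin of a listed thing).
The state is a dict: "clock": time; "qpos": joint angles; "qd": joint speeds; "tau": joint torques, N m; "eef_pos": TCP position; "tool_rot": TCP orientation; "force": force on the tool from outside, world axes, zero at the start; "torque": the same for the moment, N m; "width": finger opening in mm.
Only numpy, scipy, OpenCV 4.12 (cv2) and the standard library are available. Lean on these libraries where they do the work, as an engineer would, in place of code of your own. Each camera call takes 0.05 s, during which the arm holds its last target.

## Working session

There is one attempt and no reset: what is moved stays moved. The work goes in short steps, Python scripts to look and compute and a tool call to move; the robot and the scene stay as the last step left them, time stands still between calls to the robot, and variables do not carry over. Pictures are saved under pics/ and viewed, and the job is handed in when it is done.

Besides the shell and the picture viewer there is one more tool, called after "Emit:" by a JSON object that holds its "fn" and its "kwargs", one argument or row to a line. step_arm: Moves the arm, as the interface text tells. Scaled input: -1 to 1 covers 0.05 m each way for a shift and 0.12 rad each way for a turn. Its arguments: {"type":"object","properties":{"moves":{"type":"string"}},"required":["moves"]}

```bash
mkdir -p pics; cat > h.py <<'E'
import numpy as np, cv2
from cell import ctrl, get_image, nets
from scipy.spatial.transform import Rotation as Ro
def proj(p,X):
    f=210/np.tan(np.radians(p["vertical_fov"])/2)
    c=np.array(p["R"])@np.array(X)+np.array(p["t"]); return f*c[0]/c[2]+p["cx"], f*c[1]/c[2]+p["cy"]
E
python3 - <<'E'
from h import *
s=ctrl.read_state(); print({k:np.round(v,3).tolist() for k,v in s.items()})
print(Ro.from_euler('xyz',s['tool_rot']).as_matrix().round(3))
for n in("scene","side"):
    p=get_image(n); cv2.imwrite(f"pics/{n}0.png",p["color"])
    for t in ["turning_lathe","guard_hinge","guard_push","control_box","mains_pivot","mains_far_end","start_top","stop_top","direction_far_end","speed_mark","movement_stand","collet_block","enamel_tray","screwdriver","loupe","oil_cup"]:
        r=nets.place_of(p,t)
        print(n,t,[(np.round(q["position"]).tolist(),round(q["conf"],2)) for q in r[:2]])
E
```

```text
{'clock': 0.0, 'qpos': [-1.384, 0.629, 0.038, 1.518, -0.027, 0.996, -0.02], 'qd': [-0.0, -0.0, -0.0, -0.001, -0.0, 0.0, 0.001], 'tau': [0.0, -56.339, 1.225, -19.344, 0.011, 0.011, -0.0], 'eef_pos': [162.368, 628.733, 230.388], 'tool_rot': [-1.571, 0.002, 1.318], 'force': [0.304, 0.574, -0.195], 'torque': [0.036, -0.0, -0.059], 'width': 85.432}
[[ 0.25  -0.    -0.968]
 [ 0.968 -0.002  0.25 ]
 [-0.002 -1.    -0.   ]]
scene turning_lathe []
scene guard_hinge [([720.0, 35.0, 187.0], 0.88), ([672.0, 28.0, 253.0], 0.72)]
scene guard_push [([671.0, 29.0, 254.0], 0.97), ([460.0, -175.0, 3.0], 0.66)]
scene control_box [([490.0, 197.0, -1.0], 0.73)]
scene mains_pivot []
scene mains_far_end [([490.0, 276.0, 93.0], 0.57), ([673.0, 27.0, 252.0], 0.31)]
scene start_top []
scene stop_top [([460.0, 114.0, 96.0], 0.54)]
scene direction_far_end [([497.0, 227.0, 93.0], 0.54), ([448.0, 467.0, 1.0], 0.19)]
scene speed_mark [([493.0, 181.0, 107.0], 0.68)]
scene movement_stand [([654.0, -372.0, -1.0], 0.56), ([493.0, 200.0, 1.0], 0.25)]
scene collet_block [([610.0, 365.0, -2.0], 0.77), ([491.0, 278.0, 96.0
[... 497 characters left out ...]
81.0, 278.0, 85.0], 0.71)]
side mains_far_end [([493.0, 279.0, 100.0], 0.58)]
side start_top [([529.0, 122.0, 105.0], 0.55)]
side stop_top [([452.0, 114.0, 100.0], 0.53), ([672.0, 29.0, 252.0], 0.33)]
side direction_far_end [([496.0, 227.0, 100.0], 0.66)]
side speed_mark [([668.0, 25.0, 0.0], 0.57), ([455.0, -174.0, 8.0], 0.53)]
side movement_stand []
side collet_block [([612.0, 356.0, -3.0], 0.67), ([669.0, 24.0, 0.0], 0.24)]
side enamel_tray [([478.0, -219.0, 2.0], 0.93)]
side screwdriver [([671.0, 28.0, 251.0], 0.73), ([458.0, -172.0, 6.0], 0.71)]
side loupe [([448.0, 466.0, 1.0], 0.76), ([670.0, 25.0, -2.0], 0.64)]
side oil_cup [([496.0, -426.0, 2.0], 0.62), ([452.0, 111.0, 99.0], 0.43)]
```

View pics/scene0.png

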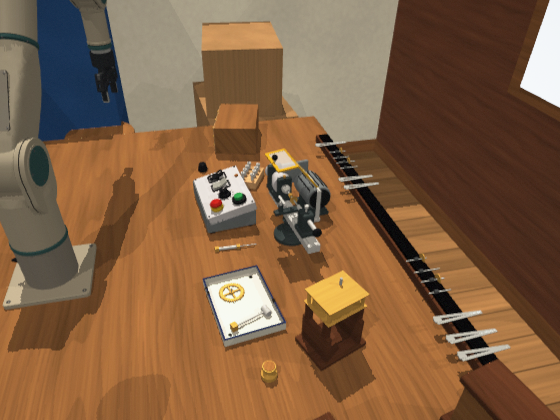

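View pics/side0.png

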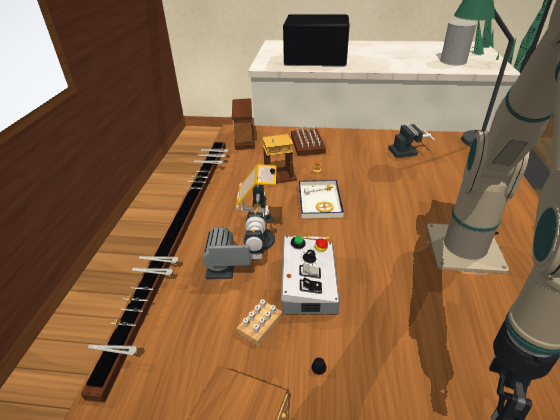

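The side view shows the green button at (298,241), the red at (322,243), the knob at (309,256), the grey rocker at (310,270) and the black rocker at (310,285). The guard stands open at about (258,185). The estimates from the two cameras agree, so I'll raise the tool, turn it to the box's yaw and shut the fingers.

Emit:
{"fn": "step_arm", "kwargs": {
  "moves": "0 -0.8 0 0 -0.95 0 0;0 -0.8 0 0 -0.95 0 0;0 -0.8 0 0 -0.95 0 0;0 0 0 0 0 0 0;0 0 0 0 0 0 0"
}}

```text
clock: 2.2
eef_pos: [162.7, 629.6, 352.3]
tool_rot: [-1.571, -0.002, 1.659]
force: [-0.5, 0.6, -1.1]
width: 12.3
```

```bash
cat >> h.py <<'E'
def st():
    s=ctrl.read_state(); R=Ro.from_euler('xyz',s['tool_rot']).as_matrix()
    print('t',round(s['clock'],2),'p',np.round(s['eef_pos'],1),'F',np.round(s['force'],1),'w',round(s['width'],1)); return s,R
def delta(X):
    s,R=st(); d=R.T@(np.array(X)-s['eef_pos']); print('tool delta mm',d.round(1),'units',(d/50).round(2)); return d
E
python3 - <<'E'
from h import *
s,R=st(); print(R.round(3)); delta([480,200,350]); delta([690,30,350])
p=get_image('wrist'); print(np.round(p['T_tool_cam'],3))
E
```

```text
t 2.2 p [162.7 629.6 352.3] F [-0.5  0.6 -1.1] w 12.3
[[-0.088  0.    -0.996]
 [ 0.996  0.002 -0.088]
 [ 0.002 -1.    -0.001]]
t 2.2 p [162.7 629.6 352.3] F [-0.5  0.6 -1.1] w 12.3
tool delta mm [-455.9    1.5 -278.2] units [-9.12  0.03 -5.56]
t 2.2 p [162.7 629.6 352.3] F [-0.5  0.6 -1.1] w 12.3
tool delta mm [-643.7    1.2 -472.4] units [-12.87   0.02  -9.45]
[[ 1.00000e+00 -0.00000e+00  1.00000e-03 -6.56000e-01]
 [-1.00000e-03 -3.25000e-01  9.46000e-01 -1.43131e+02]
 [-0.00000e+00 -9.46000e-01 -3.25000e-01  8.29600e+01]
 [ 0.00000e+00  0.00000e+00  0.00000e+00  1.00000e+00]]
```

Emit:
{"fn": "step_arm", "kwargs": {
  "moves": "-0.75 0 -0.36 0 0 0 0;-0.75 0 -0.36 0 0 0 0;-0.75 0 -0.36 0 0 0 0;-0.75 0 -0.36 0 0 0 0;-0.75 0 -0.36 0 0 0 0;-0.75 0 -0.36 0 0 0 0;-0.75 0 -0.36 0 0 0 0;-0.75 0 -0.36 0 0 0 0;-0.75 0 -0.36 0 0 0 0;-0.75 0 -0.36 0 0 0 0;-0.75 0 -0.36 0 0 0 0;-0.75 0 -0.36 0 0 0 0;0 0 0 0 0 0 0;0 0 0 0 0 0 0"
}}

```text
clock: 3.65
eef_pos: [417.3, 199.4, 350.0]
tool_rot: [-1.568, 0.001, 1.657]
force: [-0.3, 0.6, 0.1]
width: 0.1
```

```bash
cat >> h.py <<'E'
def wpic(fn):
    s,R=st(); p=get_image('wrist'); T=np.array(p['T_tool_cam'])
    Rwc=R@T[:3,:3]; o=R@T[:3,3]+s['eef_pos']; p2=dict(p); p2['R']=Rwc.T; p2['t']=-Rwc.T@o
    cv2.imwrite(fn,p['color']); return p,p2
E
python3 - <<'E'
from h import *
p,p2=wpic('pics/w1.png')
for t in ["mains_pivot","mains_far_end","start_top","stop_top","direction_far_end","speed_mark","control_box"]:
    r=nets.place_of(p,t)
    print(t,[(np.round(q["position"],1).tolist(),round(q["conf"],2),np.round(proj(p2,q["position"]))) for q in r[:2]])
E
```

```text
t 3.65 p [417.3 199.4 350. ] F [-0.3  0.6  0.1] w 0.1
mains_pivot [([483.1, 278.7, 85.1], 0.86, array([333., 221.])), ([497.8, 223.2, 92.6], 0.53, array([294., 230.]))]
mains_far_end [([489.4, 279.0, 89.4], 0.8, array([334., 226.])), ([477.9, -220.4, -0.2], 0.33, array([ 26., 176.]))]
start_top [([521.5, 121.7, 105.7], 0.88, array([221., 243.]))]
stop_top [([459.1, 111.5, 97.9], 0.87, array([215., 198.]))]
direction_far_end [([497.1, 221.5, 95.5], 0.6, array([293., 230.]))]
speed_mark [([497.7, 180.8, 103.5], 0.97, array([264., 230.])), ([496.4, 224.0, 97.9], 0.49, array([295., 230.]))]
control_box [([494.6, 203.3, -1.2], 0.58, array([281., 206.])), ([668.5, 24.5, -2.8], 0.49, array([178., 286.]))]
```

View pics/w1.png

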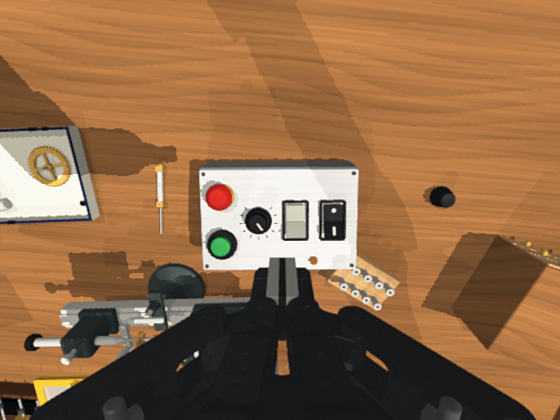

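The panel corners are near (202,170), (355,168), (355,266) and (203,268), so the tool's yaw matches the box to about 0.01. The green button is at (221,243) and the white line of the mains rocker at (332,234). Next is a closer look at the guard.

Emit:
{"fn": "step_arm", "kwargs": {
  "moves": "-0.72 0 -0.5 0 0 0 0;-0.72 0 -0.5 0 0 0 0;-0.72 0 -0.5 0 0 0 0;-0.72 0 -0.5 0 0 0 0;-0.72 0 -0.5 0 0 0 0;0 0 0 0 0 0 0;0 0 0 0 0 0 0"
}}

```text
clock: 4.75
eef_pos: [558.4, 31.6, 350.8]
tool_rot: [-1.57, -0.0, 1.658]
force: [0.1, 0.5, -0.3]
width: -0.2
```

```bash
python3 - <<'E'
from h import *
p,p2=wpic('pics/w2.png')
for t in ["guard_hinge","guard_push","turning_lathe"]:
    r=nets.place_of(p,t)
    print(t,[(np.round(q["position"],1).tolist(),round(q["conf"],2),np.round(proj(p2,q["position"]))) for q in r[:2]])
E
```

```text
t 4.75 p [558.4  31.6 350.8] F [ 0.1  0.5 -0.3] w -0.2
guard_hinge []
guard_push [([496.3, 223.6, 93.2], 0.64, array([435., 137.]))]
turning_lathe [([669.9, 22.8, 0.1], 0.85, array([271., 224.]))]
```

View pics/w2.png

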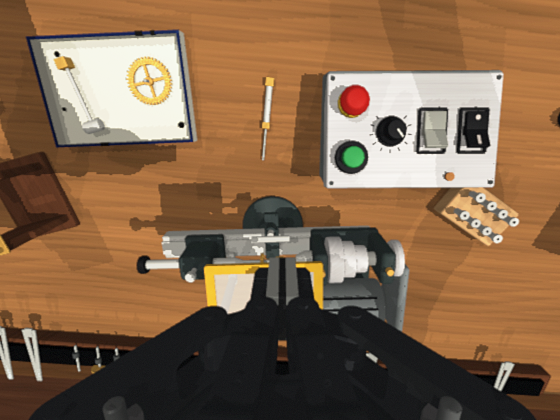

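```bash
python3 - <<'E'
from h import *
p,p2=wpic('pics/w3.png')
y=0.13; ux=np.array([np.cos(y),np.sin(y),0])
H=np.array([720,35,185.])
f=210/np.tan(np.radians(p["vertical_fov"])/2)
def ray(u,v): 
    d=np.array(p2['R']).T@np.array([(u-p['cx'])/f,(v-p['cy'])/f,1]); o=-np.array(p2['R']).T@p2['t']; return o,d
for z in (255,265,275):
  for uv in ((206,267),(324,264)):
    o,d=ray(*uv); print(z,uv,(o+d*(z-o[2])/d[2]).round(1))
for a in (.85,.9,.95,1.0,1.05):
    P=lambda r,h:H+ux*(-r*np.cos(a)+h*np.sin(a))+np.array([0,0,r*np.sin(a)+h*np.cos(a)])
    print(a,P(80,4).round(1),'edge',P(100,4).round(1),proj(p2,P(100,4)))
print(delta([722,35,330]))
E
```

```text
t 4.95 p [557.7  33.9 351.4] F [-0.4 -0.5 -0.5] w 0.1
255 (206, 267) [615.8 -29.  255. ]
255 (324, 264) [603.3  75.1 255. ]
265 (206, 267) [609.9 -26.7 265. ]
265 (324, 264) [598.  73. 265.]
275 (206, 267) [604.1 -24.4 275. ]
275 (324, 264) [592.6  70.9 275. ]
0.85 [670.6  28.5 247.7] edge [657.5  26.8 262.8] (np.float64(264.7469162967846), np.float64(316.3939520277129))
0.9 [673.8  29.  250.2] edge [661.5  27.3 265.8] (np.float64(264.8209370306304), np.float64(322.2157438460904))
0.95 [677.1  29.4 252.4] edge [665.5  27.9 268.7] (np.float64(264.9165219470679), np.float64(328.08497712802205))
1.0 [680.5  29.8 254.5] edge [669.8  28.4 271.3] (np.float64(265.0334995882379), np.float64(333.9721332843651))
1.05 [684.   30.3 256.4] edge [674.1  29.  273.7] (np.float64(265.17152534736454), np.float64(339.84688524559033))
t 5.0 p [557.8  33.7 351.5] F [0.3 1.  0.1] w 0.2
tool delta mm [ -13.7   21.5 -163.7] units [-0.27  0.43 -3.27]
[ -13.72931851   21.4707121  -163.65983896]
```

The visible yellow line at row 265 fits the skirt's lower edge with the guard at about 0.9 rad. The tool goes behind the guard and down next, without touching it.

Emit:
{"fn": "step_arm", "kwargs": {
  "moves": "-0.1 0 -0.95 0 0 0 0;-0.1 0 -0.95 0 0 0 0;-0.1 0 -0.95 0 0 0 0;0 0 0 0 0 0 0;0 0.6 0 0 0 0 0;0 0.6 0 0 0 0 0;0 0.5 0 0 0 0 0;0 0 0 0 0 0 0;0 0 0 0 0 0 0"
}}

```text
clock: 5.9
eef_pos: [701.3, 30.7, 267.1]
tool_rot: [-1.571, -0.0, 1.661]
force: [0.1, 0.6, 0.0]
width: -0.1
```

```bash
python3 - <<'E'
from h import *
st()
p=get_image('side'); cv2.imwrite('pics/s2.png',cv2.resize(p['color'][120:300,180:360],None,fx=3,fy=3,interpolation=cv2.INTER_CUBIC))
q=get_image('scene'); cv2.imwrite('pics/c2.png',cv2.resize(q['color'][90:270,220:400],None,fx=3,fy=3,interpolation=cv2.INTER_CUBIC))
for X in ([686,30,250],[671,26,244],[656,24,223],[651,23,189]): delta(X)
E
```

```text
t 5.9 p [701.3  30.7 267.1] F [0.1 0.6 0. ] w -0.1
t 6.0 p [702.4  30.3 268.6] F [-0.3 -0.1  0. ] w -0.0
tool delta mm [ 1.2 18.5 16.5] units [0.02 0.37 0.33]
t 6.0 p [702.4  30.3 268.6] F [-0.3 -0.1  0. ] w -0.0
tool delta mm [-1.5 24.5 31.8] units [-0.03  0.49  0.64]
t 6.0 p [702.4  30.3 268.6] F [-0.3 -0.1  0. ] w -0.0
tool delta mm [-2.1 45.4 47. ] units [-0.04  0.91  0.94]
t 6.0 p [702.4  30.3 268.6] F [-0.3 -0.1  0. ] w -0.0
tool delta mm [-2.7 79.4 52.2] units [-0.05  1.59  1.04]
```

View pics/s2.png

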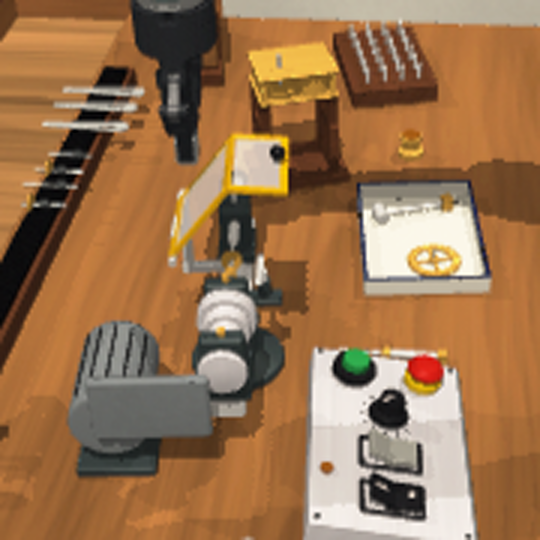

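View pics/c2.png

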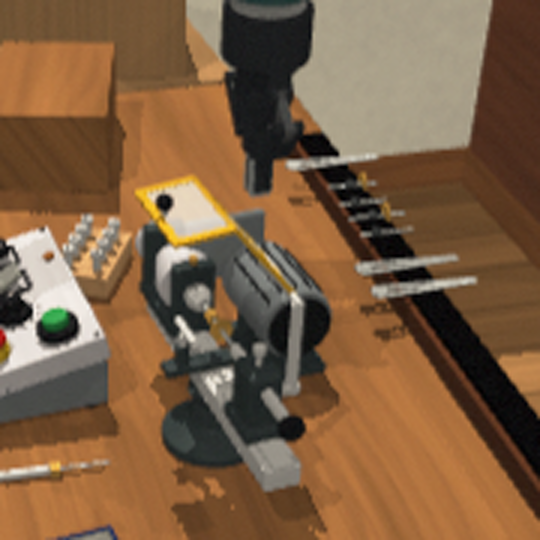

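Emit:
{"fn": "step_arm", "kwargs": {
  "moves": "0 0.19 0.19 0 0 0 0;0 0.19 0.19 0 0 0 0;0 0.17 0.17 0 0 0 0;0 0.17 0.17 0 0 0 0;0 0.21 0.11 0 0 0 0;0 0.21 0.11 0 0 0 0;0 0.2 0.05 0 0 0 0;0 0.14 0.02 0 0 0 0;0 0 0 0 0 0 0;0 0 0 0 0 0 0"
}}

```text
clock: 7.0
eef_pos: [651.6, 25.8, 192.5]
tool_rot: [-1.571, -0.0, 1.66]
force: [0.4, 0.1, 0.5]
width: -0.2
```

```bash
python3 - <<'E'
from h import *
st()
p=get_image('side'); cv2.imwrite('pics/s3.png',cv2.resize(p['color'][120:300,180:360],None,fx=3,fy=3,interpolation=cv2.INTER_CUBIC))
q=get_image('scene'); cv2.imwrite('pics/c3.png',cv2.resize(q['color'][90:270,220:400],None,fx=3,fy=3,interpolation=cv2.INTER_CUBIC))
E
```

```text
t 7.0 p [651.6  25.8 192.5] F [0.4 0.1 0.5] w -0.2
```

View pics/s3.png

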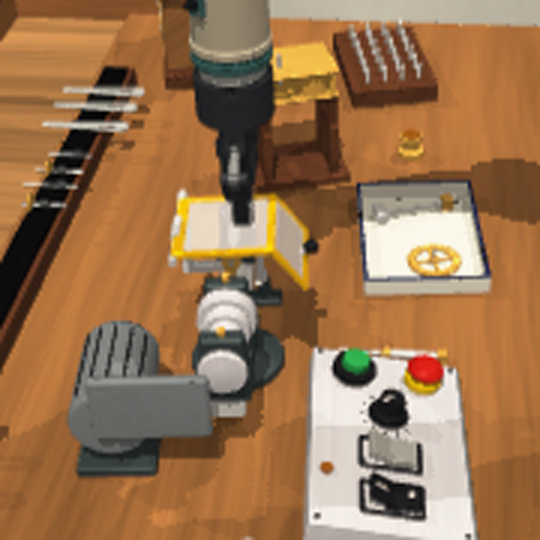

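View pics/c3.png

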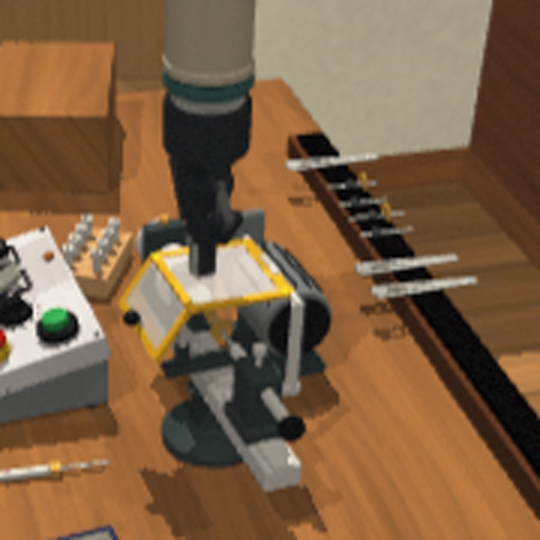

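The guard has followed the fingers and is almost flat. I'll go down onto the stop in small steps.

Emit:
{"fn": "step_arm", "kwargs": {
  "moves": "0 0.03 0 0 0 0 0;0 0.03 0 0 0 0 0;0 0.03 0 0 0 0 0;0 0 0 0 0 0 0"
}}

```text
clock: 7.5
eef_pos: [651.7, 25.6, 189.1]
tool_rot: [-1.572, -0.0, 1.66]
force: [-2.9, 0.9, 7.1]
width: 0.0
```

Emit:
{"fn": "step_arm", "kwargs": {
  "moves": "0 0.03 0 0 0 0 0;0 0 0 0 0 0 0"
}}

```text
clock: 7.7
eef_pos: [651.7, 25.6, 189.0]
tool_rot: [-1.573, -0.001, 1.66]
force: [-4.1, 1.0, 14.9]
width: 0.0
```

15 N at z = 189.0, which is the shut height given, so the guard is on its stop. I'll lift off and go to look at the panel.

Emit:
{"fn": "step_arm", "kwargs": {
  "moves": "0 -0.5 0 0 0 0 0;0 -0.9 0 0 0 0 0;0 -0.6 0 0 0 0 0;0.6 0.1 0.64 0 0 0 0;0.6 0.1 0.64 0 0 0 0;0.6 0.1 0.64 0 0 0 0;0.6 0.1 0.64 0 0 0 0;0.6 0.1 0.64 0 0 0 0;0.6 0.1 0.64 0 0 0 0;0.6 0.1 0.64 0 0 0 0;0 0 0 0 0 0 0;0 0 0 0 0 0 0"
}}

```text
clock: 8.9
eef_pos: [409.1, 215.4, 251.5]
tool_rot: [-1.571, -0.0, 1.663]
force: [0.9, -0.3, 0.1]
width: 0.1
```

```bash
python3 - <<'E'
from h import *
p,p2=wpic('pics/w4.png')
for t in ["mains_pivot","mains_far_end","start_top","stop_top","direction_far_end","speed_mark","control_box"]:
    r=nets.place_of(p,t)
    print(t,[(np.round(q["position"],1).tolist(),round(q["conf"],2),np.round(proj(p2,q["position"]))) for q in r[:2]])
p=get_image('side'); a=cv2.resize(p['color'][150:290,200:340],None,fx=2.8,fy=2.8,interpolation=cv2.INTER_CUBIC)
q=get_image('scene'); b=cv2.resize(q['color'][130:270,240:380],None,fx=2.8,fy=2.8,interpolation=cv2.INTER_CUBIC)
cv2.imwrite('pics/g4.png',np.hstack([a,b]))
for n,i in(('side',p),('scene',q)):
    print(n,[(np.round(r["position"],1).tolist(),r["conf"]) for r in nets.place_of(i,'guard_push')[:2]])
np.save('cam4.npy',np.hstack([np.array(p2['R']),np.array(p2['t']).reshape(3,1)]))
print(p2['vertical_fov'],p2['cx'],p2['cy'])
E
```

```text
t 8.9 p [409.1 215.4 251.5] F [ 0.9 -0.3  0.1] w 0.1
mains_pivot [([483.1, 276.9, 86.0], 0.8, array([330., 258.]))]
mains_far_end [([489.7, 280.1, 94.5], 0.9, array([334., 267.]))]
start_top [([524.5, 120.1, 103.6], 0.56, array([187., 287.]))]
stop_top [([458.8, 112.6, 98.6], 0.72, array([181., 230.]))]
direction_far_end [([498.3, 224.2, 94.5], 0.66, array([283., 270.])), ([486.4, 6.5, 1.4], 0.59, array([125., 215.]))]
speed_mark [([494.3, 180.7, 104.4], 0.85, array([243., 268.])), ([667.3, 23.9, 1.1], 0.3, array([145., 324.]))]
control_box [([493.5, 202.0, -2.3], 0.63, array([267., 230.]))]
side [([635.9, 21.7, 189.2], 0.78), ([497.3, 175.9, 99.9], 0.64)]
scene [([640.7, 25.3, 188.5], 0.95), ([489.0, 199.1, 2.0], 0.66)]
69.2451535093167 281.883765433752 210.73980767231438
```

View pics/w4.png

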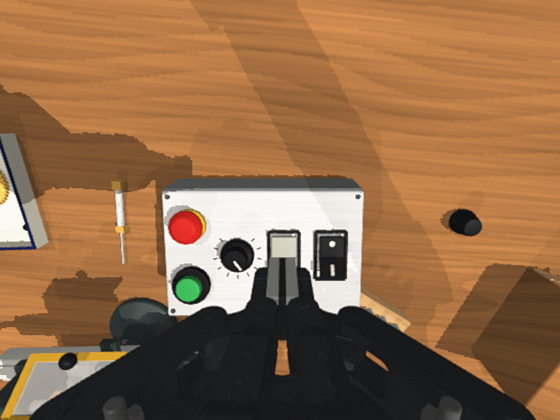

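View pics/g4.png

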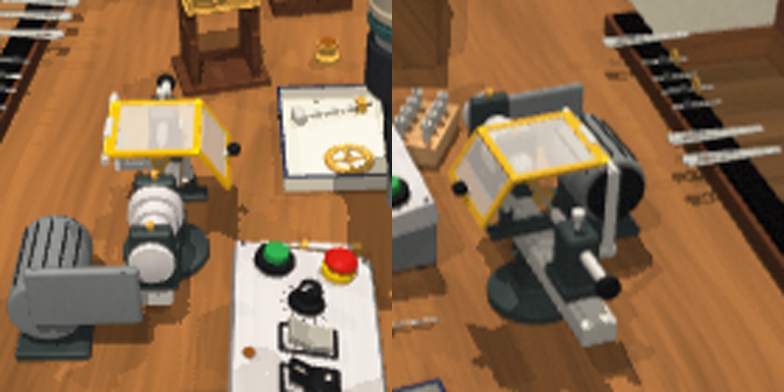

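The guard lies flat and both cameras put guard_push at z = 189. In w4 the mains bezel spans columns 314-348 and rows 230-281, and the green cap is at (188,287). I'll fit the panel model to the picture before pressing.

```bash
cat >> h.py <<'E'
def boxpt(o,yaw,u,v,w):
    s,c=np.sin(.2),np.cos(.2); b=np.array([u*c-w*s,v,76+u*s+w*c])
    return Ro.from_euler('z',yaw).apply(b)+[o[0],o[1],0]
E
cat > ov.py <<'E'
from h import *
import sys
M=np.load('cam4.npy'); im=cv2.imread('pics/w4.png')
p2=dict(vertical_fov=69.2451535,cx=281.884,cy=210.74,R=M[:,:3],t=M[:,3])
from scipy.optimize import least_squares
# measured pixels
K=4; x0,y0=155,175
crop=cv2.resize(im[y0:y0+145,x0:x0+215],None,fx=K*.9,fy=K*.9,interpolation=cv2.INTER_CUBIC)
k=K*.9
o=(492.5,201.5); yaw=.09
def q(u,v,w,col):
    a=proj(p2,boxpt(o,yaw,u,v,w)); cv2.circle(crop,(int((a[0]+.5-x0)*k),int((a[1]+.5-y0)*k)),3,col,-1); return np.round(a,1)
for u in(-77.5,77.5):
  for v in(-115,115): q(u,v,0,(255,0,255))
for v in(77,23):
  for u in(-24,0,24):
    for d in(-14,14): q(u,v+d,8,(0,255,255))
q(28,-84,22,(255,0,0)); q(-37,-84,29,(255,0,0))
cv2.imwrite('pics/ov.png',crop)
E
python3 ov.py
```

```text
(no output)
```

View pics/ov.png

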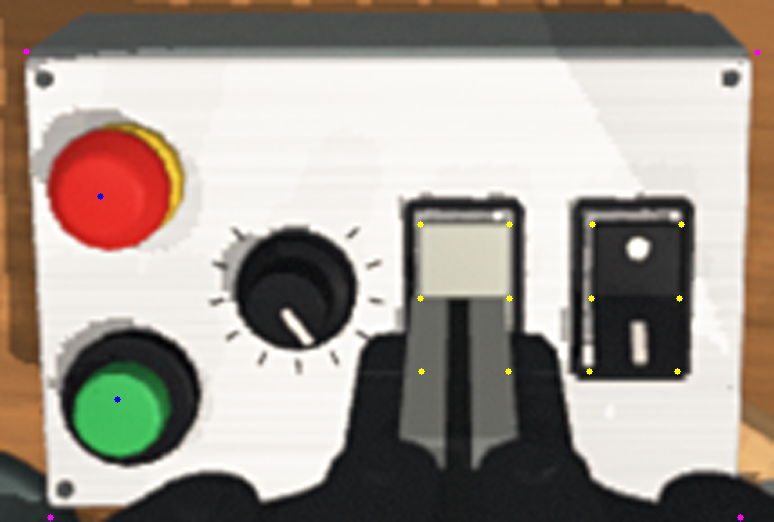

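The model fits the mains rocker (pivot u≈0, v≈77). The green cap sits about 3 mm further up the panel than I assumed, so its centre is u≈31, v≈-82.5. I'll tilt the tool 0.2 rad so that it stands square to the panel.

Emit:
{"fn": "step_arm", "kwargs": {
  "moves": "0 0 0 -0.83 0 0 0;0 0 0 -0.83 0 0 0;0 0 0 0 0 0 0;0 0 0 0 0 0 0"
}}

```text
clock: 9.9
eef_pos: [409.4, 215.2, 251.6]
tool_rot: [-1.769, -0.0, 1.661]
force: [0.5, -0.4, -0.2]
width: -0.2
```

```bash
python3 - <<'E'
from h import *
s,R=st(); print(R.round(3))
o=(492.5,201.5)
for w in (45,22,11): X=boxpt(o,.09,15,77,w); print(X.round(1)); delta(X)
E
```

```text
t 9.9 p [409.4 215.2 251.6] F [ 0.5 -0.4 -0.2] w -0.2
[[-0.09   0.196 -0.976]
 [ 0.996  0.018 -0.088]
 [ 0.    -0.98  -0.197]]
[491.3 278.7 123.1]
t 9.9 p [409.4 215.2 251.6] F [ 0.5 -0.4 -0.2] w -0.2
tool delta mm [ 55.8 143.3 -60.2] units [ 1.12  2.87 -1.2 ]
[495.9 279.1 100.5]
t 9.9 p [409.4 215.2 251.6] F [ 0.5 -0.4 -0.2] w -0.2
tool delta mm [ 55.8 166.3 -60.3] units [ 1.12  3.33 -1.21]
[498.  279.3  89.8]
t 9.9 p [409.4 215.2 251.6] F [ 0.5 -0.4 -0.2] w -0.2
tool delta mm [ 55.8 177.3 -60.3] units [ 1.12  3.55 -1.21]
```

Emit:
{"fn": "step_arm", "kwargs": {
  "moves": "0.56 0 -0.6 0 0 0 0;0.56 0 -0.6 0 0 0 0;0 0.72 0 0 0 0 0;0 0.72 0 0 0 0 0;0 0.72 0 0 0 0 0;0 0.7 0 0 0 0 0;0 0 0 0 0 0 0;0 0 0 0 0 0 0"
}}

```text
clock: 10.7
eef_pos: [492.2, 277.9, 122.9]
tool_rot: [-1.769, 0.001, 1.659]
force: [1.0, 0.7, -0.1]
width: -0.1
```

```bash
python3 - <<'E'
from h import *
X=boxpt((492.5,201.5),.09,15,77,22); delta(X)
p,p2=wpic('pics/w5.png')
q=get_image('side'); a=cv2.resize(q['color'][220:320,250:370],None,fx=5,fy=5,interpolation=cv2.INTER_CUBIC)
cv2.imwrite('pics/s5.png',a); print(proj(q,X))
E
```

```text
t 10.7 p [492.2 277.9 122.9] F [ 1.   0.7 -0.1] w -0.1
tool delta mm [ 0.9 22.6  0.7] units [0.02 0.45 0.01]
t 10.7 p [492.2 277.9 122.9] F [ 1.   0.7 -0.1] w -0.1
(np.float64(305.0861714536026), np.float64(280.15561938784606))
```

View pics/w5.png

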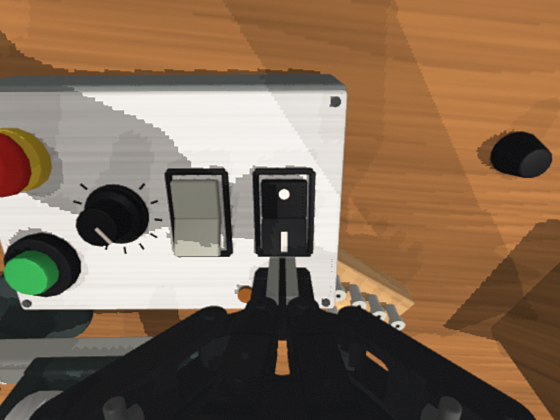

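View pics/s5.png

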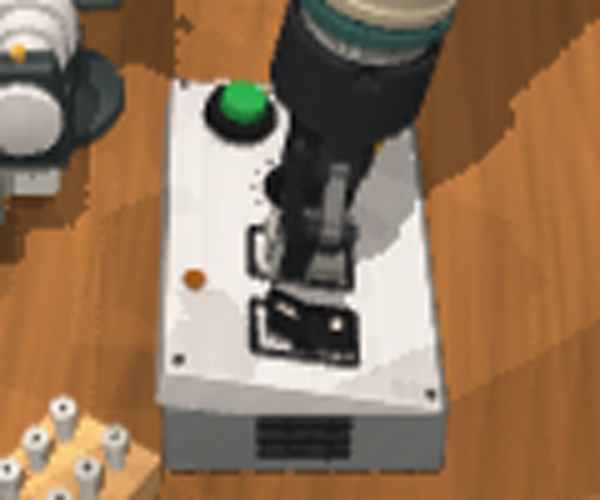

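```bash
python3 - <<'E'
from h import *
p,p2=wpic('pics/w6.png')
o=(492.5,201.5)
for n,a in dict(ridge=(0,77,11),farend=(22.1,77,20.3),nearend=(-24,77,11),corner_near=(-75,115,0),start=(31,-82.5,22),bez_near=(-27,77,4),bez_far=(27,77,4),dirridge=(0,23,11)).items(): print(n,np.round(proj(p2,boxpt(o,.09,*a)),1))
c=cv2.resize(p['color'][150:290,230:345],None,fx=5,fy=4.2,interpolation=cv2.INTER_CUBIC); cv2.imwrite('pics/w6c.png',c)
E
```

```text
t 10.8 p [492.6 278.8 124.7] F [ 0.2 -0.1  0.7] w -0.1
ridge [282.7 218.2]
farend [282.8 256.9]
nearend [282.7 180.7]
corner_near [348.1  90.1]
start [ 27.2 271.6]
bez_near [282.6 173.3]
bez_far [282.7 252. ]
dirridge [196.4 218.5]
```

View pics/w6c.png

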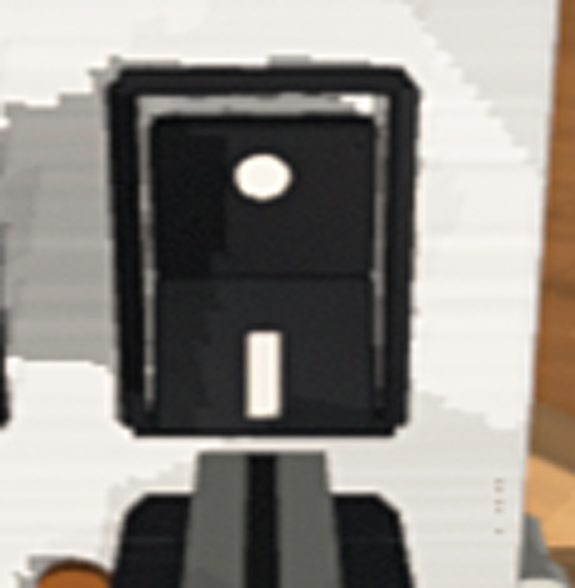

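The lateral fit is right (column 282.6), but the rocker appears about 1.5 mm nearer the worker than the model has it. I'll shift for that and go down in small steps.

Emit:
{"fn": "step_arm", "kwargs": {
  "moves": "0.01 0.2 0.03 0 0 0 0;0 0.2 0 0 0 0 0;0 0.08 0 0 0 0 0;0 0.06 0 0 0 0 0;0 0.04 0 0 0 0 0;0 0 0 0 0 0 0"
}}

```text
clock: 11.45
eef_pos: [496.2, 279.2, 94.4]
tool_rot: [-1.771, -0.0, 1.66]
force: [0.2, 1.0, 0.8]
width: -0.2
```

Emit:
{"fn": "step_arm", "kwargs": {
  "moves": "0 0.04 0 0 0 0 0;0 0.03 0 0 0 0 0;0 0 0 0 0 0 0"
}}

```text
clock: 11.75
eef_pos: [496.3, 279.3, 90.9]
tool_rot: [-1.77, -0.0, 1.66]
force: [1.5, -0.7, 3.3]
width: -0.3
```

Emit:
{"fn": "step_arm", "kwargs": {
  "moves": "0 0.03 0 0 0 0 0;0 0.03 0 0 0 0 0;0 0 0 0 0 0 0"
}}

```text
clock: 12.05
eef_pos: [496.6, 279.4, 89.8]
tool_rot: [-1.771, -0.001, 1.66]
force: [-4.7, -1.7, 22.8]
width: -0.1
```

Emit:
{"fn": "step_arm", "kwargs": {
  "moves": "0 0.04 0 0 0 0 0;0 0 0 0 0 0 0"
}}

```text
clock: 12.25
eef_pos: [496.7, 279.4, 89.5]
tool_rot: [-1.771, -0.002, 1.66]
force: [-11.7, -4.2, 42.1]
width: 0.0
```

That's a hard stop at the expected height of 89.5. I'll lift off and look.

Emit:
{"fn": "step_arm", "kwargs": {
  "moves": "0 -0.3 0 0 0 0 0;0 -0.8 0 0 0 0 0;0 -0.6 0 0 0 0 0;0 0 0 0 0 0 0;0 0 0 0 0 0 0"
}}

```text
clock: 12.75
eef_pos: [479.3, 277.8, 169.1]
tool_rot: [-1.769, 0.0, 1.661]
force: [0.5, -0.0, -0.5]
width: 0.0
```

```bash
python3 - <<'E'
from h import *
p,p2=wpic('pics/w7.png')
c=cv2.resize(p['color'][120:270,130:340],None,fx=3.5,fy=3.5,interpolation=cv2.INTER_CUBIC); cv2.imwrite('pics/w7c.png',c)
q=get_image('side'); a=cv2.resize(q['color'][220:320,250:370],None,fx=5,fy=5,interpolation=cv2.INTER_CUBIC)
cv2.imwrite('pics/s7.png',a)
delta(boxpt((492.5,201.5),.09,30,-82.5,60)); delta(boxpt((492.5,201.5),.09,30,-82.5,22))
E
```

```text
t 12.75 p [479.3 277.8 169.1] F [ 0.5 -0.  -0.5] w 0.0
t 12.85 p [479.1 277.3 167.9] F [-0.   0.9  0.4] w -0.2
tool delta mm [-159.1   31.5  -18.3] units [-3.18  0.63 -0.37]
t 12.85 p [479.1 277.3 167.9] F [-0.   0.9  0.4] w -0.2
tool delta mm [-159.    69.5  -18.4] units [-3.18  1.39 -0.37]
```

View pics/w7c.png

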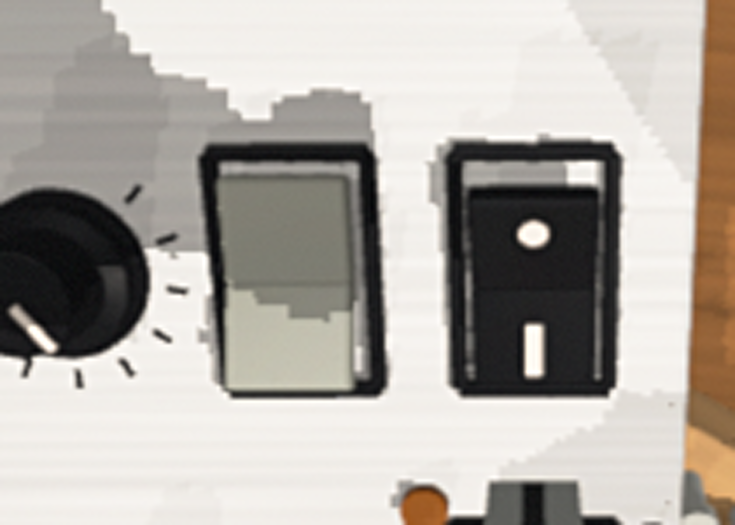

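View pics/s7.png

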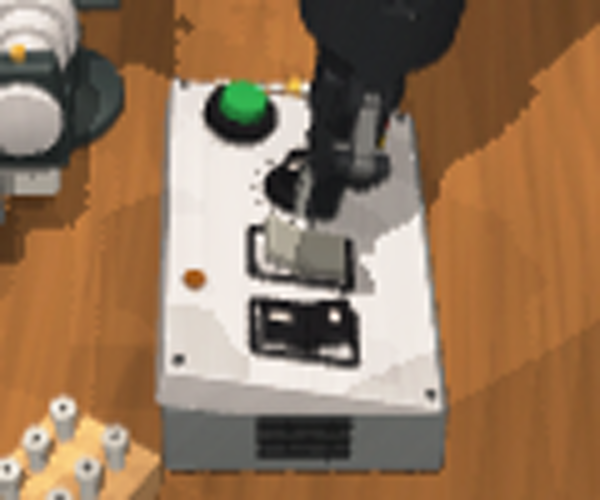

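The mains rocker now lies far half down and the grey one is unchanged. Next I move over the start button.

Emit:
{"fn": "step_arm", "kwargs": {
  "moves": "-0.8 0 -0.09 0 0 0 0;-0.8 0 -0.09 0 0 0 0;-0.8 0 -0.09 0 0 0 0;-0.78 0 -0.09 0 0 0 0;0 0.5 0 0 0 0 0;0 0.4 0 0 0 0 0;0 0 0 0 0 0 0;0 0 0 0 0 0 0"
}}

```text
clock: 13.65
eef_pos: [520.0, 121.6, 127.6]
tool_rot: [-1.767, 0.001, 1.66]
force: [0.1, 0.4, 0.8]
width: 0.2
```

```bash
python3 - <<'E'
from h import *
p,p2=wpic('pics/w8.png')
o=(492.5,201.5)
for a in((30,-82.5,22),(30,-82.5,12),(-37,-84,29)): print(np.round(proj(p2,boxpt(o,.09,*a)),1))
print([(np.round(r["position"],1).tolist(),r["conf"]) for r in nets.place_of(p,'start_top')[:2]])
c=cv2.resize(p['color'][100:300,180:380],None,fx=3,fy=3,interpolation=cv2.INTER_CUBIC); cv2.imwrite('pics/w8c.png',c)
delta(boxpt(o,.09,30,-82.5,22))
E
```

```text
t 13.65 p [520.  121.6 127.6] F [0.1 0.4 0.8] w 0.2
[282.2 250.1]
[282.2 243.2]
[279.2 138.8]
[([525.2, 121.7, 102.8], 0.85)]
t 13.75 p [520.8 122.1 128.9] F [-1.  -0.4 -0.2] w -0.0
tool delta mm [-0.9 25.6  1.1] units [-0.02  0.51  0.02]
```

View pics/w8c.png

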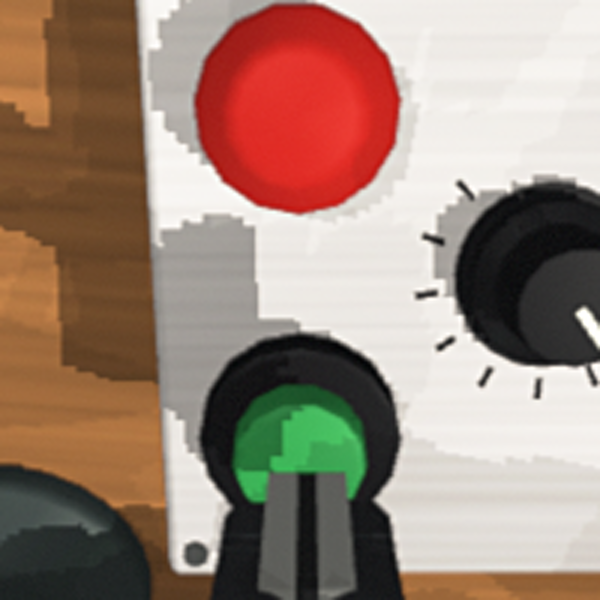

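Emit:
{"fn": "step_arm", "kwargs": {
  "moves": "-0.03 0.25 -0.02 0 0 0 0;0 0.15 0 0 0 0 0;0 0.08 0 0 0 0 0;0 0.05 0 0 0 0 0;0 0 0 0 0 0 0"
}}

```text
clock: 14.25
eef_pos: [525.9, 120.5, 103.5]
tool_rot: [-1.764, 0.001, 1.66]
force: [-1.0, -0.2, 1.2]
width: -0.1
```

Emit:
{"fn": "step_arm", "kwargs": {
  "moves": "0 0.04 0 0 0 0 0;0 0.04 0 0 0 0 0;0 0 0 0 0 0 0"
}}

```text
clock: 14.55
eef_pos: [526.6, 120.6, 100.1]
tool_rot: [-1.765, 0.001, 1.66]
force: [-2.1, -0.2, 4.1]
width: 0.0
```

Emit:
{"fn": "step_arm", "kwargs": {
  "moves": "0 0.04 0 0 0 0 0;0 0.02 0 0 0 0 0;0 0 0 0 0 0 0"
}}

```text
clock: 14.85
eef_pos: [527.0, 120.6, 98.2]
tool_rot: [-1.765, 0.001, 1.66]
force: [-4.8, -0.2, 12.2]
width: -0.0
```

Emit:
{"fn": "step_arm", "kwargs": {
  "moves": "0 0.03 0 0 0 0 0;0 0.02 0 0 0 0 0;0 0 0 0 0 0 0"
}}

```text
clock: 15.15
eef_pos: [527.1, 120.6, 97.7]
tool_rot: [-1.767, 0.002, 1.66]
force: [-13.3, -1.9, 36.2]
width: -0.2
```

The button is hard on its stop after 6 mm of travel, at 36 N. I'll back off and check.

Emit:
{"fn": "step_arm", "kwargs": {
  "moves": "0 -0.2 0 0 0 0 0;0 -0.6 0 0 0 0 0;0 -1 0 0 0 0 0;0 -1 0 0 0 0 0;0 -0.5 1 0 0 0 0;0 0 1 0 0 0 0;0 0 0 0 0 0 0;0 0 0 0 0 0 0"
}}

```text
clock: 15.95
eef_pos: [402.9, 109.5, 235.9]
tool_rot: [-1.765, 0.001, 1.661]
force: [0.2, -0.0, 0.0]
width: 0.1
```

```bash
python3 - <<'E'
from h import *
p,p2=wpic('pics/w9.png')
print([(np.round(r["position"],1).tolist(),r["conf"]) for r in nets.place_of(p,'start_top')[:1]])
for n in('side','scene'):
    q=get_image(n)
    for t in ('guard_push','mains_far_end','start_top','stop_top','direction_far_end','speed_mark'): print(n,t,[(np.round(r["position"],1).tolist(),round(r["conf"],2)) for r in nets.place_of(q,t)[:1]])
    if n=='side': a=cv2.resize(q['color'][160:320,200:380],None,fx=4,fy=3.7,interpolation=cv2.INTER_CUBIC); cv2.imwrite('pics/s9.png',a)
E
```

```text
t 15.95 p [402.9 109.5 235.9] F [ 0.2 -0.   0. ] w 0.1
[([486.9, 2.9, 2.7], 0.69)]
side guard_push [([636.4, 25.6, 189.8], 0.97)]
side mains_far_end [([496.8, 277.3, 92.8], 0.59)]
side start_top [([450.1, 472.0, 3.4], 0.74)]
side stop_top [([451.7, 109.7, 97.6], 0.55)]
side direction_far_end [([611.1, 355.6, -0.3], 0.69)]
side speed_mark [([498.8, 174.9, 100.2], 0.7)]
scene guard_push [([637.4, 23.7, 190.2], 0.64)]
scene mains_far_end [([494.7, 280.1, 91.0], 0.54)]
scene start_top [([528.4, 124.0, 104.0], 0.44)]
scene stop_top [([458.0, 112.3, 97.2], 0.55)]
scene direction_far_end [([527.8, 121.8, 103.4], 0.25)]
scene speed_mark [([495.6, 181.4, 104.5], 0.4)]
```

View pics/w9.png

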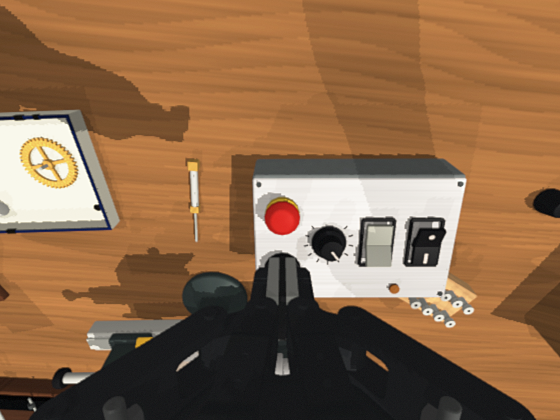

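View pics/s9.png

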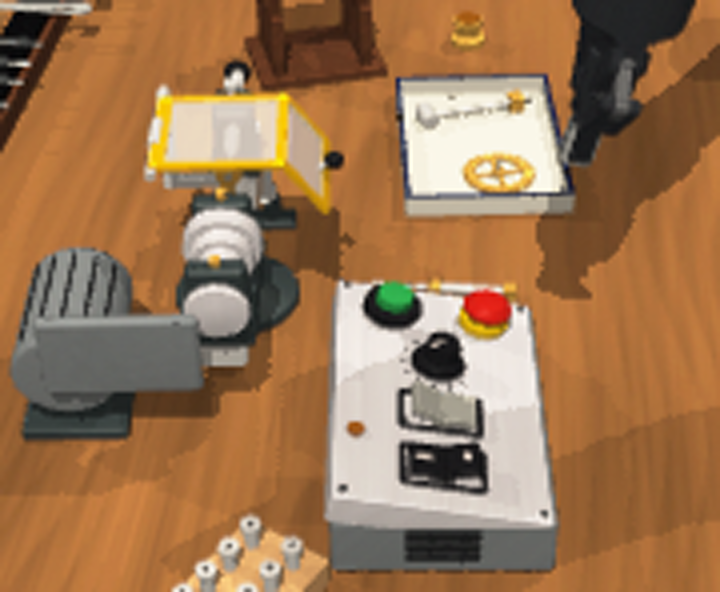

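The guard is flat, the mains rocker's near half stands up (line side down), and the green button is back out. The red stop, grey rocker and knob look unchanged. The arm is clear, so I'm handing in.

```bash
python3 -c "
from h import *
print(ctrl.finish_job()); st()"
```

```text
the job is handed in; nothing more can be done
None
the job is handed in; nothing more can be done
```

The job is handed in at about 16.3 s on the robot's clock, with all three steps done in the order asked. No verdict was reported.

- **Guard:** I pushed it down with the shut fingertips until it bore on its stop, 15 N at z = 189 mm, which is the height given for shut. The last pictures from both fixed cameras show it flat, with guard_push at about 190 mm.
- **Mains rocker:** I pressed the white-line half right over to a hard stop, 42 N at z = 89.5 mm. The wrist and side pictures show that half flat and the near half raised.
- **Start button:** I pushed it in about 6 mm to a hard stop (36 N) and let go. The scene camera puts its top back at z = 104 mm, the height of the button when it is out.

In the last side and wrist pictures the red stop, grey rocker, speed knob and visible bystanders looked as before, and the arm was clear with zero force.

Some network answers in the last check were plainly wrong. Start_top came out at the loupe in the side view and near the screwdriver in the wrist view, where the gripper hid the button. Direction_far_end came out near the collet block in the side view and on the start button in the scene view. For those two controls I went by the pictures; only the scene camera's start_top fix was usable.

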